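Put the pattern blocks away on their base and pin them with the rod

TASK

Put the blue pattern blocks away on the round bamboo base, one at a time: first the hexagon flat on the base, then the square on it, then the rhombus (diamond) on top, all centred so that their holes line up over the hole in the base. Then take the aluminium rod out of its grey stand and slide it down through all three blocks into the base until it is fully home, and let go. Leave the trapezoid block, the tin, the jar and the stapler where they are.

Things in the scene. Friction and masses are not known exactly. Their poses are not given: they have to be found in the camera images.
- base: round bamboo base, fixed, 84 mm across, 22 mm high, lying on the 3 mm thick desk mat. In its middle an upright blind hole 16 mm across, flared to 22 mm at the mouth, with its floor 5 mm above the underside. Origin: centre of the underside; z up. The finished stack stands on its top face.
- hexagon: loose blue plastic regular hexagon block, sides 38 mm, 66 mm across flats, 20 mm thick, about 70 g, lying flat; a round 20 mm hole through its middle, where its origin lies, on the underside; z up. A corner points along x, so the pairs of flat sides are square to the directions 30, 90 and 150 degrees from x.
- square: loose blue plastic square block, 38 x 38 mm, 20 mm thick, about 25 g, lying flat; a round 20 mm hole through its middle, where its origin lies, on the underside; z up. Its sides are square to x and y.
- rhombus: loose blue plastic rhombus (diamond) block with 38 mm sides, 20 mm thick, about 22 g, lying flat; a round 20 mm hole through its middle, where its origin lies, on the underside; z up. The long diagonal (66 mm) lies along x, the short one (38 mm) along y; its two pairs of parallel sides are 33 mm apart, square to the directions 60 and 120 degrees from x.
- trapezoid: loose blue plastic trapezoid block (half a hexagon), 76 mm long side at -x, 38 mm short side at +x, 33 mm between them, 20 mm thick, with a 20 mm hole; not used, to be left where it lies. Origin: centre of the hole, on the underside; z up.
- rod: loose aluminium rod, about 45 g: shaft 10 mm thick, 100 mm long with chamfered flat foot; on top a round knob 24 mm across, 24 mm high (124 mm over all). It starts upright in its stand, knob up. Origin: centre of the foot; z along the rod to the knob, whose centre is at z = 112 mm. Fully home, its foot stands on the floor of the base's hole, the knob 23 mm clear above the stack.
- rod_stand: grey plastic block, fixed, 50 x 50 x 50 mm, with an upright 13 mm hole 42 mm deep in which the rod stands. Origin: centre of the underside; z up.
- tin: bystander: round aluminium pencil tin with its lid on, 75 mm across, 110 mm high, loose. Origin: centre of the underside.
- jar: bystander: glass jar with a bamboo lid, 72 mm across, 100 mm high, loose. Origin: centre of the underside.
- stapler: bystander: chrome stapler with a black foot, 140 mm long (along x), 36 mm wide, 55 mm high, loose. Origin: centre of the underside.
There are look-alikes about, which are no part of the job. Leave any turquoise look-alike of the hexagon alone.

How it is judged:
On the way, in this order (a step that is already met when the one before it is completed fails the run):
1. the hexagon lies flat and released on the base, its centre within 12 mm of the base's centre line (horizontal distance between hexagon and base below 0.012 m and z of hexagon in the frame of base between 0.018 and 0.026 m and angle between hexagon's own z axis and vertical below 0.1 rad and contact force between the fingers and hexagon below 0.05 N and linear speed of hexagon below 0.03 m/s), for 0.2 s.
2. the square lies flat and released on the hexagon, its centre within 12 mm of the base's centre line (horizontal distance between square and base below 0.012 m and z of square in the frame of base between 0.038 and 0.046 m and angle between square's own z axis and vertical below 0.1 rad and contact force between the fingers and square below 0.05 N and linear speed of square below 0.03 m/s), for 0.2 s.
3. the rhombus lies flat and released on the square, its centre within 12 mm of the base's centre line (horizontal distance between rhombus and base below 0.012 m and z of rhombus in the frame of base between 0.058 and 0.066 m and angle between rhombus's own z axis and vertical below 0.1 rad and contact force between the fingers and rhombus below 0.05 N and linear speed of rhombus below 0.03 m/s), for 0.2 s.
4. the rod is down through the three blocks, standing on the floor of the base's hole, released (horizontal distance between each of hexagon, square, rhombus and base below 0.012 m and z of hexagon in the frame of base between 0.018 and 0.026 m and angle between each of hexagon, square, rhombus's own z axis and vertical below 0.1 rad and z of square in the frame of base between 0.038 and 0.046 m and z of rhombus in the frame of base between 0.058 and 0.066 m and horizontal distance between rod and base below 0.008 m and z of rod in the frame of base below 0.009 m and angle between rod's own z axis and vertical below 0.2 rad and contact force between the fingers and rod below 0.05 N and linear speed of rod below 0.03 m/s), for 0.2 s.
At the end, for the whole second after the job is handed in: Hexagon, square, rhombus stacked on the base in that order, flat, levels within 4 mm, centres within 12 mm of its axis; rod through them, foot within 4 mm of the hole's floor, tilt under 0.2 rad; all released, at rest; trapezoid, tin, jar, stapler moved under 20 mm (horizontal distance between each of hexagon, square, rhombus and base below 0.012 m and z of hexagon in the frame of base between 0.018 and 0.026 m and angle between each of hexagon, square, rhombus's own z axis and vertical below 0.1 rad and z of square in the frame of base between 0.038 and 0.046 m and z of rhombus in the frame of base between 0.058 and 0.066 m and horizontal distance between rod and base below 0.008 m and z of rod in the frame of base below 0.009 m and angle between rod's own z axis and vertical below 0.2 rad and linear speed of each of hexagon, square, rhombus, rod below 0.02 m/s and distance of each of tin, jar, stapler, trapezoid from where it was at the start of the episode below 0.02 m); the robot touches nothing.
It fails at once if the pencil tin is moved by more than 20 mm or tipped over (distance of tin from where it was at the start of the episode above 0.02 m or angle between tin's own z axis and vertical above 0.5 rad).
It fails at once if the glass jar is moved by more than 20 mm or tipped over (distance of jar from where it was at the start of the episode above 0.02 m or angle between jar's own z axis and vertical above 0.5 rad).
It fails at once if the stapler is moved by more than 20 mm or tipped over (distance of stapler from where it was at the start of the episode above 0.02 m or angle between stapler's own z axis and vertical above 0.5 rad).
It fails at once if the trapezoid block is moved by more than 20 mm or tipped over (distance of trapezoid from where it was at the start of the episode above 0.02 m or angle between trapezoid's own z axis and vertical above 0.5 rad).
It also fails if it takes over 104 s, if anything falls off the work surface, if the arm or the gripper's body presses on something with over 40 N, if the wrist force passes 120 N, or if a joint passes its speed limit or range.

ROBOT

A 6-joint arm with a two-finger parallel gripper is mounted at the origin on the work surface. World frame = base frame: x ahead of the robot, y to its left, z up, the work surface at z = 0. Lengths are in m, angles in rad, forces in N, time in s.
With the tool pointing down it reaches from about 0.25 to 0.775 m from the base axis. Payload 4 kg.
Tool frame: the origin (TCP) lies at the very end of the fingers, on their centre line; the grasp point (between the pads) lies hold_point_z behind it (hold_point_z is the distance from the TCP to the grasp point, in m); z points along the fingers, y is the direction in which the jaws open and shut (so a half turn about z gives the same grasp; the last joint's range is limited). The gripper opens to 94 mm and grips with 3 to 60 N. Pads are 16 mm wide; open, the fingers measure 119 mm over their backs; the gripper's body (75 mm by 177 mm) begins 78 mm behind the grasp point.
Start: joints at [-1.252, 0.087, 1.371, -0, 1.684, -0.103], TCP at [0.225, -0.502, 0.181] pointing down, gripper open.
Joint ranges: [-3.1, 3.1], [-0.76, 2.03], [0.27, 2.55], [-1.08, 4.22], [0.17, 2.65], [-2.57, 2.57]. Speed limits (rad/s): [2.79, 2.79, 3.14, 3.14, 3.14, 3.14].

INTERFACE

Orientations are given as [roll, pitch, yaw] about the fixed x, y, z axes, in that order (R = Rz(yaw) Ry(pitch) Rx(roll)).
In Python, from bench import * gives the robot as it stands.
- The arm moves only by the tool step_arm, never from a script. Its argument "increments" is text: rows parted by semicolons, each of 6 numbers parted by spaces: the shift along the tool's x, y, z in cm, then the turn, a rotation vector about the tool's x, y, z in rad. A call has 1 to 5 rows; each row shifts and turns the commanded pose from where the row before left it, along the tool's axes as they then stand; what a row does not reach is not made up. A row lasts 1/10 s, in which the tool goes at most 50 mm and 8.59 degrees, less where a joint would pass 70% of its speed; a pose out of reach is approached as far as the arm can. A call is refused whole if a number of a shift passes 5 or a number of a turn 0.15, either way. A call with a gripper value outside its range is refused whole. "claw" is the gripper's target within -1 to 1 (shut at 1, half-way at 0, fully open at -1), set as the call begins (left out, the last holds). The fingers move at their own pace and stop on an object; the grip force is fixed at half the most. Time passes only in rows, so rows that do not move let the fingers close. It gives the time, the measured TCP pose, the force and the opening at its end, in the units of the state.
- get_obs(): the state, without advancing time (a new reading comes with each control period).
- snapshot(name): name is "scene" or "top" or "wrist"; returns the picture (400x640x3 uint8, red, green, blue); there is no depth.
- calibration(name): a dict with "camera_matrix" (3x3 intrinsics, pixels), "k1" (the pictures are not rectified: a ray, as slopes to the right and down, at radius r is drawn at 1 + k1 r^2 times it, then the intrinsics apply), "eye" and "orientation" of the camera in the world; the wrist camera has in their place "tool_from_camera" (4x4, takes a point from camera to tool coordinates, whose origin is the TCP and whose axes are the flange's). Camera axes: x right, y up, looking along -z (the intrinsics and any distortion apply to the point x, -y, -z); pixel columns grow to the right and rows downward; lengths in m; the calibration is good to about 2 mm. A picture is of the moment at which its call begins: read the wrist's pose just before it. calibration takes no time and is no camera call.
- close_job(): hands the job in, once; it reports no verdict.
The state is a dict: "time": time; "joint_positions": joint angles; "qvel": joint speeds; "joint_torque": joint torques, N m; "tool_pos": TCP position; "ee_rot": TCP orientation; "wrist_force": force on the tool from outside, world axes, zero at the start; "wrist_torque": the same for the moment, N m; "width": finger opening in m.
Only numpy, scipy, OpenCV 4.12 (cv2) and the standard library are available. Lean on these libraries where they do the work, as an engineer would, in place of code of your own. Each camera call takes 0.05 s, during which the arm holds its last target. There are 200 camera calls.

## Working session

There is one attempt and no reset: what is moved stays moved. The work goes in short steps, Python scripts to look and compute and a tool call to move; the robot and the scene stay as the last step left them, time stands still between calls to the robot, and variables do not carry over. Pictures are saved under pics/ and viewed, about 12 in all and at most 16, crops included, and the job is handed in when it is done.

Besides the shell and the picture viewer there is one more tool, called after "Request:" by a JSON object that holds its "name" and its "arguments", one argument or row to a line. step_arm: Moves the arm, as the interface text tells. Its arguments: {"type":"object","properties":{"increments":{"type":"string"},"claw":{"type":"number"}},"required":["increments"]}

```bash
mkdir -p pics; ls; python3 - <<'E'
from bench import *
import cv2
o=get_obs(); print({k:o[k] for k in ("time","tool_pos","ee_rot","width","joint_positions")}); print([k for k in o])
for n in ("scene","top","wrist"):
    im=snapshot(n); cv2.imwrite(f"pics/{n}0.png",im[:,:,::-1]); print(n,calibration(n))
E
```

```text
pics
{'time': 0.0, 'tool_pos': array([ 0.2250023 , -0.50122362,  0.17992752]), 'ee_rot': array([-3.13944512e+00, -2.43918497e-04,  4.21817440e-01]), 'width': 0.09361365044521629, 'joint_positions': array([-1.25207010e+00,  8.79393237e-02,  1.37222525e+00,  2.17614915e-05,
        1.68358932e+00, -1.03089052e-01])}
['time', 'joint_positions', 'qvel', 'joint_torque', 'tool_pos', 'ee_rot', 'wrist_force', 'wrist_torque', 'width']
scene {'camera_matrix': array([[513.19930736,   0.        , 311.58562574],
       [  0.        , 513.19930736, 197.9887693 ],
       [  0.        ,   0.        ,   1.        ]]), 'k1': -0.02157451490594963, 'eye': array([ 1.17837697, -0.29513155,  0.88215187]), 'orientation': array([ 0.72241168, -0.01369586,  1.20998512])}
top {'camera_matrix': array([[370.35680356,   0.        , 315.34133828],
       [  0.        , 370.35680356, 203.41583203],
       [  0.        ,   0.        ,   1.        ]]), 'k1': -0.05510256494083124, 'eye': array([ 0.37681404, -0.02278306,  1.00077395]), 'orientation': array([ 0.15564889, -0.02951654, -1.55569903])}
wrist {'camera_matrix': array([[358.41054618,   0.        , 321.86519905],
       [  0.        , 358.41054618, 199.57886823],
       [  0.        ,   0.        ,   1.        ]]), 'k1': -0.018818864938019736, 'tool_from_camera': array([[ 1.80288222e-04,  9.63291755e-01,  2.68456630e-01,
         7.78105040e-02],
       [ 9.99999950e-01, -1.03565738e-04, -2.99952330e-04,
         4.33439795e-04],
       [-2.61138697e-04,  2.68456671e-01, -9.63291725e-01,
        -2.03503305e-01],
       [ 0.00000000e+00,  0.00000000e+00,  0.00000000e+00,
         1.00000000e+00]])}
```

View pics/top0.png

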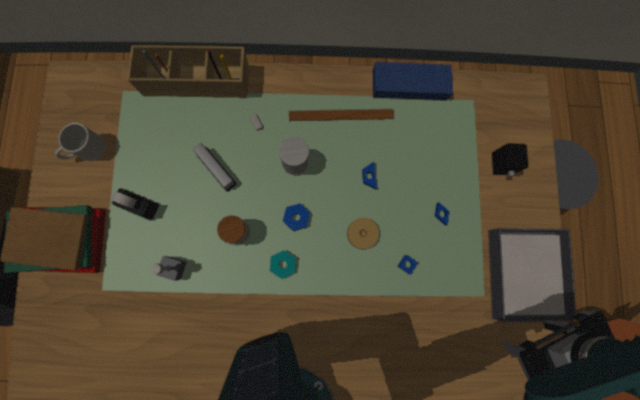

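View pics/scene0.png

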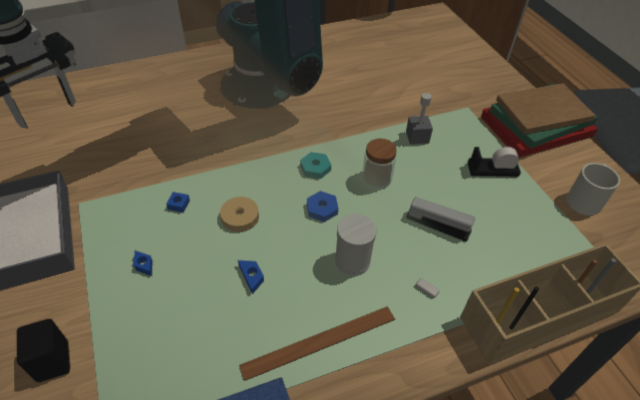

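```bash
python3 - <<'E'
import bench
print([n for n in dir(bench) if not n.startswith('_')]); print(getattr(bench,'hold_point_z',None))
E
```

```text
['IKError', 'calibration', 'close_job', 'get_obs', 'hold_point_z', 'snapshot']
0.0188
```

```bash
cat > h.py <<'E'
from bench import *
import numpy as np, cv2
from scipy.optimize import minimize
from scipy.spatial.transform import Rotation as Ro
F=np.diag([1.,-1,-1])
def cam(n,o=None):
    c=calibration(n)
    if n=='wrist':
        R=Ro.from_euler('xyz',o['ee_rot']).as_matrix(); T=c['tool_from_camera']
        return c,R@T[:3,:3],R@T[:3,3]+o['tool_pos']
    return c,Ro.from_euler('xyz',c['orientation']).as_matrix(),c['eye']
def proj(C,P):
    c,R,e=C; M=F@R.T
    return cv2.projectPoints(np.asarray(P,float).reshape(-1,1,3),cv2.Rodrigues(M)[0],-M@e,c['camera_matrix'],np.array([c['k1'],0,0,0]))[0].reshape(-1,2)
def unproj(C,px,z):
    c,R,e=C
    s=cv2.undistortPoints(np.asarray(px,float).reshape(-1,1,2),c['camera_matrix'],np.array([c['k1'],0,0,0])).reshape(-1,2)
    d=(R@F@np.c_[s,np.ones(len(s))].T).T
    return e+d*((z-e[2])/d[:,2])[:,None]
def ng(n,r,a0=0): a=np.arange(n)*2*np.pi/n+a0; return np.c_[r*np.cos(a),r*np.sin(a)]
SH=dict(hexagon=ng(6,.038),square=ng(4,.019*2**.5,np.pi/4),rhombus=np.array([[.0329,0],[0,.019],[-.0329,0],[0,-.019]]),base=ng(48,.042),stand=ng(4,.025*2**.5,np.pi/4))
def hull(C,s,p,z0,h):
    c,q=np.cos(p[2]),np.sin(p[2]); xy=SH[s]@np.array([[c,q],[-q,c]])+p[:2]
    P=np.vstack([np.c_[xy,np.full(len(xy),z)] for z in (z0,z0+h)])
    return cv2.convexHull(proj(C,P).astype(np.float32))
def fit(C,s,mask,px,z0=.003,h=.02,yaws=8):
    """mask: uint8 image; px: pixel in the blob; returns x,y,yaw,iou"""
    n,L,st,_=cv2.connectedComponentsWithStats(mask)
    lab=[L[y,x] for x,y in [(int(px[0])+i,int(px[1])+j) for i in range(-12,13) for j in range(-12,13)] if 0<=x<640 and 0<=y<400 and L[y,x]]
    l=np.bincount(lab).argmax(); cn=cv2.findContours((L==l).astype(np.uint8),cv2.RETR_EXTERNAL,cv2.CHAIN_APPROX_NONE)[0]
    S=8; x0,y0,w,hh=st[l][:4]; o=np.array([x0-10,y0-10]); sz=((hh+20)*S,(w+20)*S)
    m=cv2.resize((L==l).astype(np.float32)[max(o[1],0):,max(o[0],0):],None,fx=S,fy=S,interpolation=cv2.INTER_LINEAR)
    o=np.maximum(o,0); m=(m[:sz[0],:sz[1]]>.5).astype(np.uint8); c2=cv2.findContours(m,cv2.RETR_EXTERNAL,cv2.CHAIN_APPROX_NONE)[0]
    m=cv2.fillConvexPoly(np.zeros_like(m),cv2.convexHull(max(c2,key=len)),1)
    def cost(p):
        q=np.zeros_like(m); H=(hull(C,s,p,z0,h)-o+.5)*S-.5
        cv2.fillConvexPoly(q,np.round(H*16).astype(np.int32),1,cv2.LINE_8,4)
        return 1-(q&m).sum()/max((q|m).sum(),1)
    ctr=unproj(C,[st[l][:2]+st[l][2:4]/2],z0+h/2)[0]
    b=min((minimize(cost,[*ctr[:2],a],method='Nelder-Mead',options=dict(initial_simplex=np.array([[*ctr[:2],a],[ctr[0]+.01,ctr[1],a],[ctr[0],ctr[1]+.01,a],[*ctr[:2],a+.3]]),xatol=1e-4,fatol=1e-4)) for a in np.arange(yaws)*np.pi/yaws),key=lambda r:r.fun)
    return b.x,1-b.fun
def blue(im):
    H=cv2.cvtColor(im,cv2.COLOR_RGB2HSV); return cv2.inRange(H,(104,120,30),(125,255,255))
def tan(im):
    H=cv2.cvtColor(im,cv2.COLOR_RGB2HSV); return cv2.inRange(H,(8,70,80),(28,255,255))
E
cat > m1.py <<'E'
from h import *
for n,pts in dict(top=dict(hexagon=(296,217),square=(408,264),rhombus=(442,213),base=(363,233)),scene=dict(hexagon=(322,205),square=(177,201),rhombus=(142,262),base=(240,213))).items():
    im=cv2.imread(f'pics/{n}0.png')[:,:,::-1].copy(); C=cam(n)
    for s,p in pts.items():
        r,i=fit(C,s,tan(im) if s=='base' else blue(im),p,h=.022 if s=='base' else .02,yaws=1 if s=='base' else 8)
        print(n,s,r.round(4),round(i,3))
C=cam('top'); 
for s,p,z in (('tin',(294,150),.113),('jar',(233,229),.103),('trap',(370,178),.013),('stapler',(215,167),.04),('knob',(161,268),.13),('teal',(284,264),.02)): print(s,unproj(C,[p],z)[0].round(3))
C=cam('scene'); print('knob',unproj(C,[(426,98)],.13)[0].round(3),unproj(C,[(356,222)],.113)[0].round(3),unproj(C,[(381,150)],.103)[0].round(3))
E
python3 m1.py; python3 - <<'E'
import cv2
t=cv2.imread('pics/top0.png')
a=cv2.resize(t[130:300,140:300],None,fx=3.5,fy=3.5,interpolation=cv2.INTER_CUBIC); cv2.imwrite('pics/crop1.png',a[:600])
E
```

```text
top hexagon [ 0.4951  0.0014 -0.2367] 0.962
top square [ 0.3734 -0.2971  1.0081] 0.872
top rhombus [ 0.5114 -0.3952  0.3183] 0.869
top base [ 0.4545 -0.1774  0.1046] 0.977
scene hexagon [4.9240e-01 2.0000e-03 2.7773e+00] 0.86
scene square [ 0.374  -0.2988  1.1083] 0.894
scene rhombus [ 0.5118 -0.3971  3.5044] 0.902
scene base [ 0.4538 -0.1788  0.2549] 0.879
tin [0.65  0.008 0.113]
jar [0.452 0.151 0.103]
trap [ 0.606 -0.199  0.013]
stapler [0.621 0.219 0.04 ]
knob [0.355 0.309 0.13 ]
teal [0.369 0.03  0.02 ]
knob [0.358 0.316 0.13 ] [0.635 0.013 0.113] [0.46  0.152 0.103]
```

View pics/crop1.png

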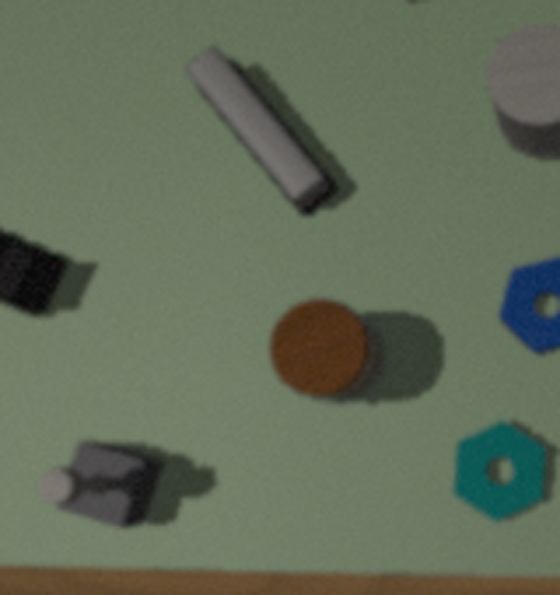

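```bash
cat >> h.py <<'E'
def plan(x,y,z,yaw,o=None):
    """prints turn about tool z, then the shift in cm in the tool axes after the turn"""
    o=o or get_obs(); Rt=Ro.from_euler('xyz',[np.pi,0,yaw]); R0=Ro.from_euler('xyz',o['ee_rot'])
    w=(R0.inv()*Rt).as_rotvec(); d=Rt.inv().apply(np.array([x,y,z])-o['tool_pos'])*100
    print('t %.2f turn'%o['time'],w.round(4),'shift cm',d.round(2),'w %.4f'%o['width'],'F',o['wrist_force'].round(1))
def look(name,s,guess,z0=.003,h=.02,mk=blue,save=True):
    o=get_obs(); im=snapshot('wrist'); C=cam('wrist',o); px=proj(C,[[*guess,z0+h]])[0]
    if save: cv2.imwrite(f'pics/{name}.png',im[:,:,::-1])
    r,i=fit(C,s,mk(im),px,z0,h,yaws=1 if s=='base' else 8); print(name,s,'px',px.round(0),'fit',r.round(4),np.degrees(r[2]).round(1),'iou',round(i,3)); return r
E
python3 -c "
from h import *
plan(.494,.0015,.15,.81)"
```

```text
t 0.15 turn [-0.0016 -0.0005 -0.3882] shift cm [ 54.97 -15.19   3.02] w 0.0941 F [-0.   0.2 -0. ]
```

Request:
{"name": "step_arm", "arguments": {
  "increments": "0 0 0 0 0 -0.13; 0 0 0 0 0 -0.13; 0 0 0 0 0 -0.13; 4.6 -1.26 0.2 0 0 0; 4.6 -1.26 0.2 0 0 0",
  "claw": -1
}}

```text
time: 0.65
tool_pos: [0.27, -0.4171, 0.1761]
ee_rot: [-3.14, -0.001, 0.809]
wrist_force: [0.1, -0.5, -0.1]
width: 0.094
```

Request:
{"name": "step_arm", "arguments": {
  "increments": "4.6 -1.26 0.2 0 0 0; 4.6 -1.26 0.2 0 0 0; 4.6 -1.26 0.2 0 0 0; 4.6 -1.26 0.2 0 0 0; 4.6 -1.26 0.2 0 0 0"
}}

```text
time: 1.15
tool_pos: [0.3831, -0.2056, 0.1668]
ee_rot: [3.141, -0.0, 0.811]
wrist_force: [0.7, 0.2, -0.2]
width: 0.094
```

Request:
{"name": "step_arm", "arguments": {
  "increments": "4.6 -1.26 0.2 0 0 0; 4.6 -1.26 0.2 0 0 0; 4.6 -1.26 0.2 0 0 0; 4.6 -1.26 0.2 0 0 0; 4.4 -1.3 0.4 0 0 0"
}}

```text
time: 1.65
tool_pos: [0.4943, 0.0036, 0.155]
ee_rot: [3.141, -0.0, 0.812]
wrist_force: [0.5, -0.2, 0.0]
width: 0.0943
```

Request:
{"name": "step_arm", "arguments": {
  "increments": "0 0 0 0 0 0; 0 0 0 0 0 0; 0 0 0 0 0 0"
}}

```text
time: 1.95
tool_pos: [0.4933, 0.0006, 0.1549]
ee_rot: [3.142, 0.001, 0.811]
wrist_force: [-0.9, -0.5, -0.1]
width: 0.094
```

```bash
python3 -c "
from h import *
r=look('w1','hexagon',(.494,.0015))
plan(r[0],r[1],.0055,.81)"
```

```text
w1 hexagon px [321. 182.] fit [ 4.938e-01  3.000e-04 -2.293e-01] -13.1 iou 0.993
t 2.00 turn [ 0.0003  0.0004 -0.0001] shift cm [ 0.03  0.04 14.96] w 0.0942 F [0.7 0.1 0.7]
```

View pics/w1.png

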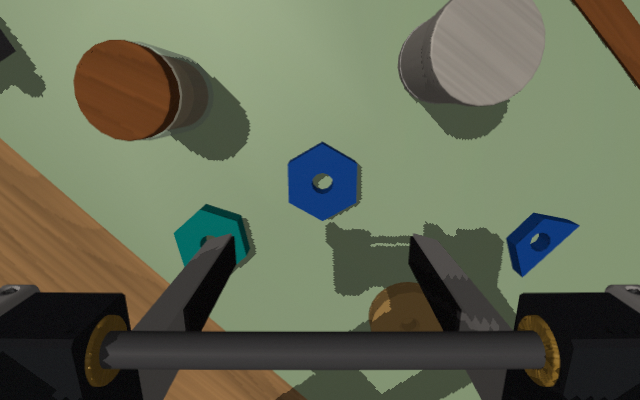

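Request:
{"name": "step_arm", "arguments": {
  "increments": "0 0 3.5 0 0 0; 0.04 0.04 3.5 0 0 0; 0 0 3.5 0 0 0; 0 0 2.5 0 0 0; 0 0 1.5 0 0 0"
}}

```text
time: 2.5
tool_pos: [0.4922, -0.0, 0.0077]
ee_rot: [-3.139, 0.002, 0.809]
wrist_force: [-0.3, 0.3, 0.3]
width: 0.0939
```

Request:
{"name": "step_arm", "arguments": {
  "increments": "0 0 0.45 0 0 0; 0 0 0 0 0 0; 0 0 0 0 0 0"
}}

```text
time: 2.8
tool_pos: [0.4952, 0.0008, 0.0069]
ee_rot: [3.14, -0.001, 0.811]
wrist_force: [0.8, 0.4, -0.0]
width: 0.0942
```

Request:
{"name": "step_arm", "arguments": {
  "increments": "0 0 0 0 0 0; 0 0 0 0 0 0; 0 0 0 0 0 0; 0 0 0 0 0 0; 0 0 0 0 0 0",
  "claw": 1
}}

```text
time: 3.3
tool_pos: [0.4943, 0.0016, 0.0057]
ee_rot: [3.141, -0.0, 0.812]
wrist_force: [-0.7, -0.3, 0.1]
width: 0.0575
```

Request:
{"name": "step_arm", "arguments": {
  "increments": "0 0 0 0 0 0; 0 0 0 0 0 0; 0 0 0 0 0 0; 0 0 0 0 0 0; 0 0 0 0 0 0"
}}

```text
time: 3.8
tool_pos: [0.4942, 0.0015, 0.0055]
ee_rot: [3.142, 0.0, 0.812]
wrist_force: [-0.3, 0.0, 0.2]
width: 0.0178
```

Request:
{"name": "step_arm", "arguments": {
  "increments": "0 0 -1 0 0 0; 0 0 -2 0 0 0; 0 0 -3 0 0 0; 0 0 -3 0 0 0; 0 0 0 0 0 0"
}}

```text
time: 4.3
tool_pos: [0.498, 0.0012, 0.1015]
ee_rot: [3.133, -0.007, 0.812]
wrist_force: [0.7, 0.7, -0.9]
width: 0.0009
```

```bash
python3 -c "
from h import *
plan(.454,-.178,.13,.81)"
```

```text
t 4.30 turn [ 0.0088 -0.0066  0.0018] shift cm [-16.01   9.17  -2.85] w 0.0009 F [ 0.7  0.7 -0.9]
```

```bash
python3 -c "
from h import *
import time
look('w2','hexagon',(.494,.001))
im=snapshot('scene'); cv2.imwrite('pics/s2.png',cv2.resize(im[120:280,200:440,::-1],None,fx=3,fy=3))"
```

```text
w2 hexagon px [317. 202.] fit [4.940e-01 3.000e-04 8.094e-01] 46.4 iou 0.984
```

View pics/w2.png

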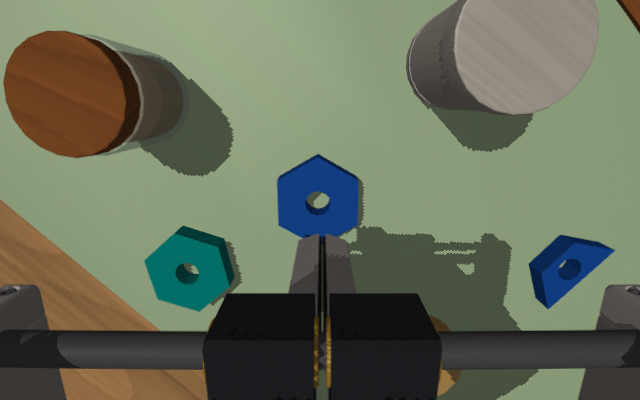

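View pics/s2.png

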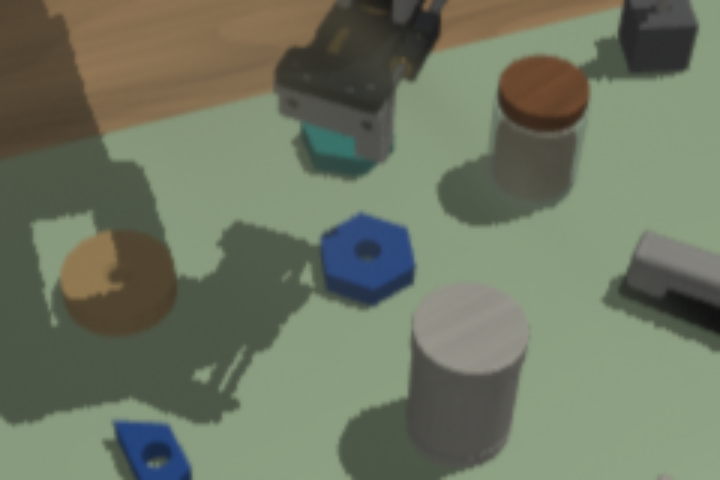

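```bash
python3 -c "
from h import *
o=get_obs(); print(o['tool_pos'],o['ee_rot'],o['joint_positions'])
p=o['tool_pos']
for n in ('scene','top','wrist'): print(n,proj(cam(n,o),[p,p+[0,0,.05]]).round(0))
print('tip ray (325,172) scene',[unproj(cam('scene'),[(325,172)],z)[0].round(3) for z in (.05,.1,.15,.2)])
im=snapshot('scene'); cv2.imwrite('pics/s3.png',cv2.resize(im[60:260,200:440,::-1],None,fx=3,fy=3))
"
```

```text
[0.49486352 0.0015105  0.09655274] [ 3.13970713e+00 -1.32372903e-03  8.11795104e-01] [-1.11510745e-01 -4.96871506e-03  1.63478906e+00 -8.16690406e-05
  1.50946997e+00  6.47496637e-01]
scene [[324. 180.]
 [324. 163.]]
top [[295. 213.]
 [295. 210.]]
wrist [[321. 233.]
 [321. 271.]]
tip ray (325,172) scene [array([0.433, 0.031, 0.05 ]), array([0.478, 0.011, 0.1  ]), array([ 0.523, -0.008,  0.15 ]), array([ 0.567, -0.028,  0.2  ])]
```

View pics/s3.png

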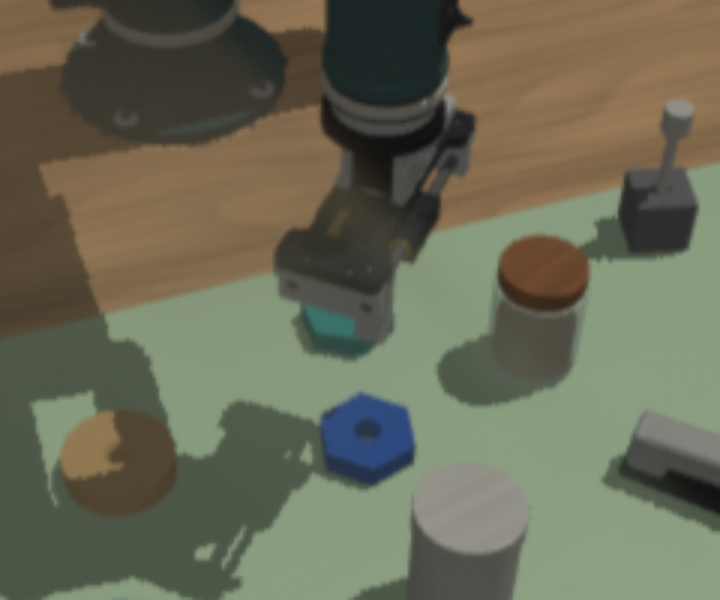

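Request:
{"name": "step_arm", "arguments": {
  "increments": "0 0 0 0 0 0; 0 0 0 0 0 0; 0 0 0 0 0 0; 0 0 0 0 0 0; 0 0 0 0 0 0",
  "claw": -1
}}

```text
time: 4.95
tool_pos: [0.4941, 0.0016, 0.0952]
ee_rot: [-3.141, 0.0, 0.812]
wrist_force: [-0.4, -0.3, 0.6]
width: 0.0372
```

Request:
{"name": "step_arm", "arguments": {
  "increments": "0 0 0 0 0 0; 0 0 0 0 0 0; 0 0 0 0 0 0; 0 0 0 0 0 0; 0 0 0 0 0 0"
}}

```text
time: 5.45
tool_pos: [0.4943, 0.0016, 0.0956]
ee_rot: [3.141, 0.0, 0.812]
wrist_force: [0.3, 0.2, -0.1]
width: 0.0767
```

Request:
{"name": "step_arm", "arguments": {
  "increments": "0 0 3 0 0 0; 0 0 3 0 0 0; 0 0 2 0 0 0; 0 0 1 0 0 0; 0 0 0 0 0 0"
}}

```text
time: 5.95
tool_pos: [0.493, 0.0017, 0.0041]
ee_rot: [-3.139, 0.002, 0.812]
wrist_force: [-0.2, 0.8, 0.1]
width: 0.0941
```

Request:
{"name": "step_arm", "arguments": {
  "increments": "0 0 0.5 0 0 0; 0 0 0.5 0 0 0; 0 0 0.4 0 0 0; 0 0 0 0 0 0; 0 0 0 0 0 0"
}}

```text
time: 6.45
tool_pos: [0.4944, 0.0015, -0.0082]
ee_rot: [3.141, -0.0, 0.812]
wrist_force: [0.1, -0.1, 0.3]
width: 0.0941
```

Request:
{"name": "step_arm", "arguments": {
  "increments": "0 0 0.2 0 0 0; 0 0 0.1 0 0 0; 0 0 0 0 0 0; 0 0 0 0 0 0"
}}

```text
time: 6.85
tool_pos: [0.4943, 0.0015, -0.0114]
ee_rot: [3.141, 0.0, 0.812]
wrist_force: [0.2, 0.6, -0.6]
width: 0.0937
```

Request:
{"name": "step_arm", "arguments": {
  "increments": "0 0 0 0 0 0; 0 0 0 0 0 0; 0 0 0 0 0 0; 0 0 0 0 0 0; 0 0 0 0 0 0",
  "claw": 1
}}

```text
time: 7.35
tool_pos: [0.4943, 0.0016, -0.0114]
ee_rot: [3.141, -0.0, 0.812]
wrist_force: [-1.3, 0.0, 0.4]
width: 0.0653
```

Request:
{"name": "step_arm", "arguments": {
  "increments": "0 0 -0.5 0 0 0; 0 0 -1 0 0 0; 0 0 -2 0 0 0; 0 0 -2 0 0 0; 0 0 -2 0 0 0"
}}

```text
time: 7.85
tool_pos: [0.4943, 0.0016, 0.0651]
ee_rot: [3.141, -0.0, 0.812]
wrist_force: [-0.8, -0.6, -0.9]
width: 0.0658
```

Request:
{"name": "step_arm", "arguments": {
  "increments": "0 0 -2 0 0 0; 0 0 -1 0 0 0; 0 0 0 0 0 0; 0 0 0 0 0 0"
}}

```text
time: 8.25
tool_pos: [0.4939, 0.0016, 0.0931]
ee_rot: [-3.141, 0.0, 0.812]
wrist_force: [0.3, -0.4, -0.7]
width: 0.0654
```

```bash
python3 -c "
from h import *
o=get_obs();p=o['tool_pos']; im=snapshot('wrist'); cv2.imwrite('pics/w3.png',im[:,:,::-1]); C=cam('wrist',o)
for z in (-.01,0,.005,.01,.015):
    r,i=fit(C,'hexagon',blue(im),proj(C,[p+[0,0,z+.02]])[0],p[2]+z,.02); print(z,(r[:2]-p[:2]).round(4),np.degrees(r[2]).round(1),round(i,3))
plan(.454,-.178,.10,.81)"
```

```text
-0.01 [-0.0041 -0.005 ] 46.6 0.783
0 [-0.0027 -0.0034] 46.9 0.863
0.005 [-0.002  -0.0025] 166.4 0.908
0.01 [-0.0012 -0.0019] 106.7 0.956
0.015 [-0.0003 -0.0008] 106.5 0.988
t 8.30 turn [-0.0015  0.0013  0.0018] shift cm [-15.73   9.53  -0.75] w 0.0654 F [ 0.3 -1.4 -1.1]
```

View pics/w3.png

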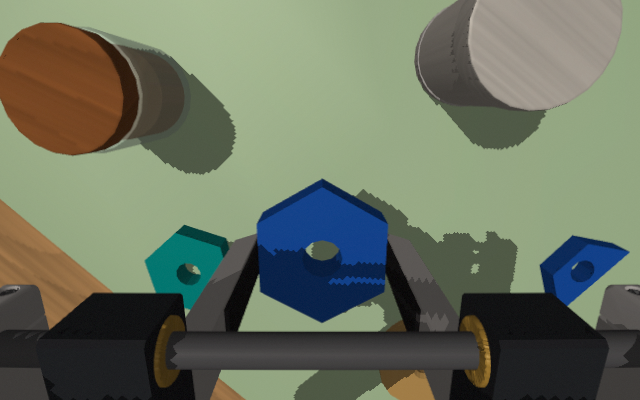

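Request:
{"name": "step_arm", "arguments": {
  "increments": "-4.13 1.58 -0.1 0 0 0; -4.13 1.58 -0.1 0 0 0; -4.13 1.58 -0.1 0 0 0; -4.13 1.58 -0.1 0 0 0; -4.13 1.58 -0.1 0 0 0"
}}

```text
time: 8.8
tool_pos: [0.4078, -0.2035, 0.0972]
ee_rot: [-3.139, 0.0, 0.812]
wrist_force: [0.8, -0.3, -0.5]
width: 0.0655
```

Request:
{"name": "step_arm", "arguments": {
  "increments": "-4.13 1.58 -0.1 0 0 0; 0 0 0 0 0 0; 0 0 0 0 0 0; 0 0 0 0 0 0"
}}

```text
time: 9.2
tool_pos: [0.3924, -0.2422, 0.0987]
ee_rot: [-3.14, -0.0, 0.813]
wrist_force: [-0.1, -0.0, -1.5]
width: 0.0656
```

```bash
python3 -c "
from h import *
r=look('w4','base',(.454,-.178),h=.022,mk=tan)
plan(r[0],r[1],.10,.81)"
```

```text
w4 base px [322.  84.] fit [ 0.4535 -0.1786  0.2934] 16.8 iou 0.991
t 9.25 turn [-0.0015 -0.0004  0.0035] shift cm [ 8.79  0.03 -0.11] w 0.0653 F [ 0.2 -0.1 -1. ]
```

View pics/w4.png

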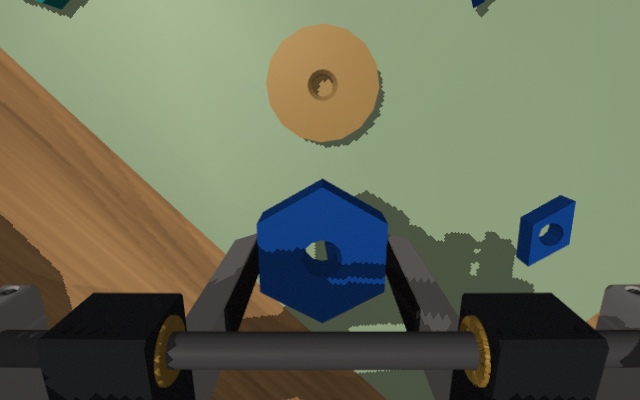

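Request:
{"name": "step_arm", "arguments": {
  "increments": "2.95 0.03 0 0 0 0; 2.95 0.03 0 0 0 0; 2.95 0.03 0 0 0 0; 0 0 0 0 0 0; 0 0 2.5 0 0 0"
}}

```text
time: 9.75
tool_pos: [0.4575, -0.1795, 0.0778]
ee_rot: [3.134, -0.002, 0.816]
wrist_force: [0.9, 0.0, -1.4]
width: 0.0651
```

Request:
{"name": "step_arm", "arguments": {
  "increments": "0 0 2.5 0 0 0; 0 0 1.5 0 0 0; 0 0 1 0 0 0; 0 0 0.5 0 0 0; 0 0 0 0 0 0"
}}

```text
time: 10.25
tool_pos: [0.4539, -0.1795, 0.0193]
ee_rot: [-3.141, 0.0, 0.812]
wrist_force: [-0.6, -0.7, -1.4]
width: 0.0654
```

```bash
python3 -c "
from h import *
plan(.4535+.0004,-.1786+.001,.0112,.81)"
```

```text
t 10.25 turn [-0.0007  0.0004  0.0024] shift cm [ 0.14 -0.13  0.81] w 0.0654 F [-0.6 -0.7 -1.4]
```

Request:
{"name": "step_arm", "arguments": {
  "increments": "0.14 -0.13 0 0 0 0; 0 0 0.4 0 0 0; 0 0 0.3 0 0 0; 0 0 0.1 0 0 0; 0 0 0 0 0 0"
}}

```text
time: 10.75
tool_pos: [0.4539, -0.178, 0.0114]
ee_rot: [-3.141, 0.0, 0.812]
wrist_force: [-1.0, -0.6, -0.2]
width: 0.0655
```

Request:
{"name": "step_arm", "arguments": {
  "increments": "0 0 0 0 0 0; 0 0 0 0 0 0; 0 0 0 0 0 0; 0 0 0 0 0 0; 0 0 0 0 0 0",
  "claw": -1
}}

```text
time: 11.25
tool_pos: [0.4542, -0.178, 0.0117]
ee_rot: [3.141, 0.0, 0.812]
wrist_force: [0.0, -0.9, -1.1]
width: 0.0938
```

Request:
{"name": "step_arm", "arguments": {
  "increments": "0 0 -2 0 0 0; 0 0 -3 0 0 0; 0 0 -3 0 0 0; 0 0 -3 0 0 0; 0 0 0 0 0 0"
}}

```text
time: 11.75
tool_pos: [0.457, -0.1795, 0.1268]
ee_rot: [3.132, -0.003, 0.812]
wrist_force: [1.2, 0.0, 0.4]
width: 0.0938
```

Request:
{"name": "step_arm", "arguments": {
  "increments": "0 0 -3 0 0 0; -3.5 0 0 0 0 0; -3.5 0 0 0 0 0; 0 0 0 0 0 0; 0 0 0 0 0 0"
}}

```text
time: 12.25
tool_pos: [0.4053, -0.2286, 0.1504]
ee_rot: [-3.14, -0.0, 0.81]
wrist_force: [-0.6, -0.3, 0.6]
width: 0.094
```

```bash
python3 -c "
from h import *
r=look('w5','hexagon',(.454,-.178),z0=.025)
im=cv2.imread('pics/w5.png')[:,:,::-1].copy(); C=cam('wrist',get_obs())
r,i=fit(C,'square',blue(im),proj(C,[[.374,-.298,.02]])[0]); print(r,i,np.degrees(r[2]))
plan(.374,-.298,.10,.81)"
```

```text
w5 hexagon px [322. 109.] fit [ 0.4535 -0.1792  0.8084] 46.3 iou 0.992
[ 0.3734278 -0.2983439 -0.5915448] 0.9828254257318325 -33.893020295863934
t 12.30 turn [-0.0015 -0.0005  0.0014] shift cm [-7.24  2.51  5.06] w 0.0936 F [ 0.5 -0.4  0.6]
```

View pics/w5.png

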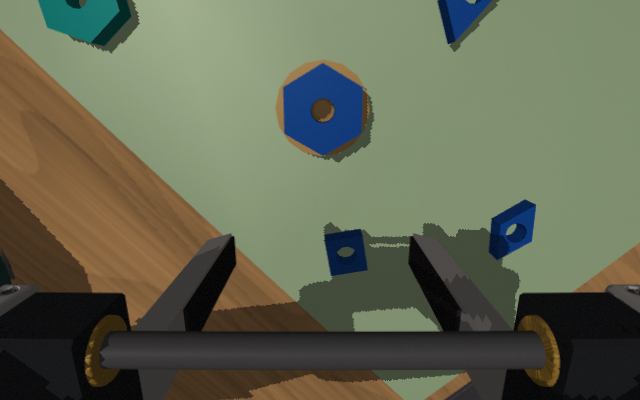

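Request:
{"name": "step_arm", "arguments": {
  "increments": "0 0 0 0 0 -0.085; 0 0 0 0 0 -0.085; -3.7 0.6 0 0 0 0; -3.8 0.6 2 0 0 0; 0 0 3 0 0 0"
}}

```text
time: 12.8
tool_pos: [0.3748, -0.3013, 0.1025]
ee_rot: [3.137, 0.002, 0.979]
wrist_force: [-0.0, 0.3, -0.4]
width: 0.0943
```

Request:
{"name": "step_arm", "arguments": {
  "increments": "0 0 3 0 0 0; 0 0 2 0 0 0; 0 0 0 0 0 0; 0 0 0 0 0 0"
}}

```text
time: 13.2
tool_pos: [0.3748, -0.2971, 0.0515]
ee_rot: [-3.141, -0.0, 0.983]
wrist_force: [-0.4, -0.2, 0.3]
width: 0.0944
```

```bash
python3 -c "
from h import *
r=look('w6','square',(.374,-.298))
plan(r[0],r[1],-.0114,.979)"
```

```text
w6 square px [321. 220.] fit [ 0.3728 -0.2986  0.9752] 55.9 iou 0.981
t 13.25 turn [0.0015 0.0001 0.004 ] shift cm [-0.21 -0.17  6.39] w 0.0941 F [-0.2 -0.2 -0.2]
```

Request:
{"name": "step_arm", "arguments": {
  "increments": "-0.2 -0.15 2 0 0 0; 0 0 2 0 0 0; 0 0 1.3 0 0 0; 0 0 0.7 0 0 0; 0 0 0.35 0 0 0"
}}

```text
time: 13.75
tool_pos: [0.3722, -0.2988, -0.0118]
ee_rot: [3.141, 0.0, 0.982]
wrist_force: [-0.3, -0.2, 0.9]
width: 0.0937
```

Request:
{"name": "step_arm", "arguments": {
  "increments": "0 0 0 0 0 0; 0 0 0 0 0 0; 0 0 0 0 0 0; 0 0 0 0 0 0; 0 0 0 0 0 0",
  "claw": 1
}}

```text
time: 14.25
tool_pos: [0.372, -0.2988, -0.0116]
ee_rot: [3.141, 0.0, 0.982]
wrist_force: [-0.2, 0.1, -0.2]
width: 0.0575
```

Request:
{"name": "step_arm", "arguments": {
  "increments": "0 0 0 0 0 0; 0 0 0 0 0 0; 0 0 0 0 0 0; 0 0 0 0 0 0; 0 0 0 0 0 0"
}}

```text
time: 14.75
tool_pos: [0.3719, -0.2987, -0.0119]
ee_rot: [3.141, 0.0, 0.982]
wrist_force: [-0.6, 0.2, 0.6]
width: 0.0378
```

Request:
{"name": "step_arm", "arguments": {
  "increments": "0 0 -0.5 0 0 0; 0 0 -1 0 0 0; 0 0 -3 0 0 0; 0 0 -3 0 0 0; 0 0 -3 0 0 0"
}}

```text
time: 15.25
tool_pos: [0.3719, -0.2986, 0.095]
ee_rot: [3.141, 0.0, 0.982]
wrist_force: [0.2, 0.4, -0.4]
width: 0.0376
```

Request:
{"name": "step_arm", "arguments": {
  "increments": "0 0 -2 0 0 0; 0 0 0 0 0 0; 0 0 0 0 0 0; 0 0 0 0 0 0"
}}

```text
time: 15.65
tool_pos: [0.3711, -0.2978, 0.1115]
ee_rot: [-3.139, -0.001, 0.982]
wrist_force: [-0.2, -0.7, -0.3]
width: 0.038
```

```bash
cat > held.py <<'E'
from h import *
import sys
s=sys.argv[1]; dz=float(sys.argv[2]); yaw=float(sys.argv[3])
o=get_obs();p=o['tool_pos']; im=snapshot('wrist'); cv2.imwrite(f'pics/held_{s}.png',im[:,:,::-1]); C=cam('wrist',o)
for z in (dz-.005,dz,dz+.005):
    r,i=fit(C,s,blue(im),proj(C,[p+[0,0,z+.02]])[0],p[2]+z,.02); e=r[:2]-p[:2]; print(z,e.round(4),np.degrees(r[2]).round(1),round(i,3))
    if z==dz: off=e
plan(.4535-off[0],-.1788-off[1],o['tool_pos'][2],yaw)
E
python3 held.py square .0144 .979
```

```text
0.009399999999999999 [-0.0003 -0.0015] 56.3 0.939
0.0144 [ 0.0006 -0.0001] 56.4 0.977
0.0194 [0.0013 0.0013] 56.3 0.954
t 15.70 turn [-0.0032 -0.0006  0.0028] shift cm [14.45  0.16 -0.02] w 0.0380 F [-0.8  0.3  0.8]
```

Request:
{"name": "step_arm", "arguments": {
  "increments": "3.6 0.04 0 0 0 0; 3.6 0.04 0 0 0 0; 3.6 0.04 0 0 0 0; 3.6 0.04 0 0 0 0; 0 0 2 0 0 0"
}}

```text
time: 16.2
tool_pos: [0.4563, -0.1771, 0.0942]
ee_rot: [3.138, -0.002, 0.987]
wrist_force: [-0.1, -0.6, 0.2]
width: 0.0378
```

Request:
{"name": "step_arm", "arguments": {
  "increments": "0 0 2 0 0 0; 0 0 1.5 0 0 0; 0 0 1 0 0 0; 0 0 0 0 0 0; 0 0 0 0 0 0"
}}

```text
time: 16.7
tool_pos: [0.4531, -0.1798, 0.0479]
ee_rot: [-3.141, 0.0, 0.982]
wrist_force: [0.2, -0.7, -0.1]
width: 0.038
```

```bash
python3 -c "
from h import *
plan(.4530,-.1787,.0315,.979)"
```

```text
t 16.70 turn [-0.0005  0.0001  0.0026] shift cm [ 0.09 -0.07  1.64] w 0.0380 F [ 0.2 -0.7 -0.1]
```

Request:
{"name": "step_arm", "arguments": {
  "increments": "0.09 -0.07 0.8 0 0 0; 0 0 0.5 0 0 0; 0 0 0.34 0 0 0; 0 0 0 0 0 0; 0 0 0 0 0 0"
}}

```text
time: 17.2
tool_pos: [0.4531, -0.1787, 0.0317]
ee_rot: [3.141, 0.0, 0.982]
wrist_force: [-0.3, -0.3, 0.1]
width: 0.0378
```

Request:
{"name": "step_arm", "arguments": {
  "increments": "0 0 0 0 0 0; 0 0 0 0 0 0; 0 0 0 0 0 0; 0 0 0 0 0 0; 0 0 0 0 0 0",
  "claw": -1
}}

```text
time: 17.7
tool_pos: [0.4531, -0.1787, 0.0317]
ee_rot: [3.141, 0.0, 0.982]
wrist_force: [-1.4, 0.5, -0.5]
width: 0.074
```

Request:
{"name": "step_arm", "arguments": {
  "increments": "0 0 -2 0 0 0; 0 0 -3 0 0 0; 0 0 -3 0 0 0; 0 0 -3 0 0 0; 0 0 -1.5 0 0 0"
}}

```text
time: 18.2
tool_pos: [0.4543, -0.1792, 0.1598]
ee_rot: [3.137, -0.0, 0.982]
wrist_force: [0.8, 0.1, 0.2]
width: 0.0938
```

Request:
{"name": "step_arm", "arguments": {
  "increments": "-4 0 0 0 0 0; -4 0 0 0 0 0; 0 0 0 0 0 0; 0 0 0 0 0 0"
}}

```text
time: 18.6
tool_pos: [0.4082, -0.2453, 0.156]
ee_rot: [-3.14, -0.001, 0.98]
wrist_force: [0.6, -0.5, -0.5]
width: 0.0939
```

```bash
python3 -c "
from h import *
o=get_obs()
im=snapshot('wrist'); cv2.imwrite('pics/w7.png',im[:,:,::-1]); C=cam('wrist',o)
r,i=fit(C,'rhombus',blue(im),proj(C,[[.5116,-.396,.02]])[0]); print(r,i,np.degrees(r[2]),proj(C,[[.5116,-.396,.02]]))
plan(.5116,-.396,.05,r[2])"
```

```text
[ 0.51098905 -0.39614595  0.33145116] 0.9899605562182731 18.990752794623763 [[487.43199944 247.16398584]]
t 18.65 turn [-1.300e-03 -4.000e-04  6.498e-01] shift cm [ 4.82 17.66 10.6 ] w 0.0942 F [-0.5  0.5 -0.2]
```

View pics/w7.png

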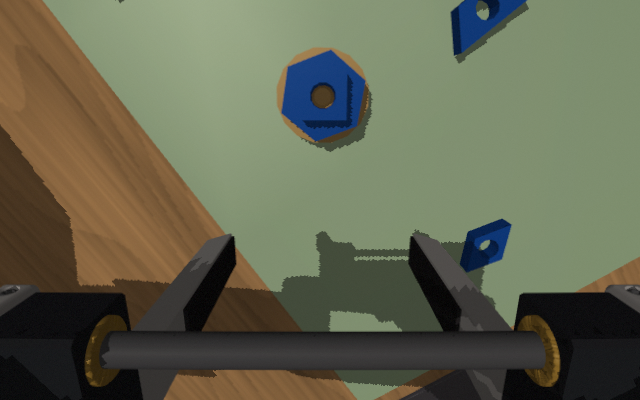

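Request:
{"name": "step_arm", "arguments": {
  "increments": "0 0 0 0 0 0.125; -1.16 4.42 0 0 0 0; -1.16 4.42 0 0 0 0; -1.16 4.42 1.6 0 0 0; -1.16 4.42 2 0 0 0"
}}

```text
time: 19.15
tool_pos: [0.5147, -0.3964, 0.1213]
ee_rot: [3.139, -0.0, 0.859]
wrist_force: [-0.3, -0.3, 0.6]
width: 0.0936
```

Request:
{"name": "step_arm", "arguments": {
  "increments": "0 0 3 0 0 0; 0 0 3 0 0 0; 0 0 1 0 0 0; 0 0 0 0 0 0; 0 0 0 0 0 0"
}}

```text
time: 19.65
tool_pos: [0.513, -0.3958, 0.0523]
ee_rot: [3.139, -0.0, 0.858]
wrist_force: [0.5, -0.1, -0.3]
width: 0.0938
```

```bash
python3 -c "
from h import *
r=look('w8','rhombus',(.511,-.396))
plan(r[0],r[1],-.0114,.855)"
```

```text
w8 rhombus px [319. 220.] fit [ 0.5111 -0.3963  0.3336] 19.1 iou 0.989
t 19.70 turn [0.0041 0.0001 0.0027] shift cm [-0.14 -0.16  6.47] w 0.0937 F [-0.3  0.4  0.7]
```

Request:
{"name": "step_arm", "arguments": {
  "increments": "-0.14 -0.15 2 0 0 0; 0 0 2 0 0 0; 0 0 1.3 0 0 0; 0 0 0.7 0 0 0; 0 0 0.4 0 0 0"
}}

```text
time: 20.2
tool_pos: [0.5102, -0.3963, -0.0128]
ee_rot: [3.14, 0.0, 0.857]
wrist_force: [-0.5, -0.5, 0.3]
width: 0.0942
```

Request:
{"name": "step_arm", "arguments": {
  "increments": "0 0 0 0 0 0; 0 0 0 0 0 0; 0 0 0 0 0 0; 0 0 0 0 0 0; 0 0 0 0 0 0",
  "claw": 1
}}

```text
time: 20.7
tool_pos: [0.5101, -0.3963, -0.0129]
ee_rot: [3.141, 0.0, 0.857]
wrist_force: [0.3, 0.7, 0.5]
width: 0.0576
```

Request:
{"name": "step_arm", "arguments": {
  "increments": "0 0 0 0 0 0; 0 0 0 0 0 0; 0 0 0 0 0 0; 0 0 0 0 0 0; 0 0 0 0 0 0"
}}

```text
time: 21.2
tool_pos: [0.5098, -0.3961, -0.0133]
ee_rot: [3.142, 0.0, 0.857]
wrist_force: [0.1, -0.3, 0.9]
width: 0.0323
```

Request:
{"name": "step_arm", "arguments": {
  "increments": "0 0 -0.5 0 0 0; 0 0 -1 0 0 0; 0 0 -3 0 0 0; 0 0 -3 0 0 0; 0 0 -3 0 0 0"
}}

```text
time: 21.7
tool_pos: [0.5099, -0.3961, 0.0938]
ee_rot: [3.141, 0.0, 0.857]
wrist_force: [-0.2, -0.0, -0.4]
width: 0.0324
```

Request:
{"name": "step_arm", "arguments": {
  "increments": "0 0 -2 0 0 0; 0 0 0 0 0 0; 0 0 0 0 0 0; 0 0 0 0 0 0"
}}

```text
time: 22.1
tool_pos: [0.509, -0.3954, 0.1098]
ee_rot: [-3.138, -0.0, 0.857]
wrist_force: [-0.3, 0.1, -0.3]
width: 0.0322
```

```bash
python3 held.py rhombus .0144 .857
```

```text
0.009399999999999999 [-0.0008 -0.0016] 17.7 0.921
0.0144 [ 0.0003 -0.0003] 199.0 0.97
0.0194 [0.0016 0.0011] 19.4 0.974
t 22.15 turn [-0.0037 -0.0001 -0.0002] shift cm [ 12.73 -18.41  -0.03] w 0.0324 F [-0.2 -0.5 -0.6]
```

Request:
{"name": "step_arm", "arguments": {
  "increments": "2.54 -3.68 0 0 0 0; 2.54 -3.68 0 0 0 0; 2.54 -3.68 0 0 0 0; 2.54 -3.68 0 0 0 0; 2.54 -3.68 0 0 0 0"
}}

```text
time: 22.65
tool_pos: [0.4524, -0.1775, 0.1099]
ee_rot: [-3.139, 0.0, 0.856]
wrist_force: [0.2, 0.0, -0.3]
width: 0.0325
```

Request:
{"name": "step_arm", "arguments": {
  "increments": "0 0 2 0 0 0; 0 0 1.5 0 0 0; 0 0 1 0 0 0; 0 0 0 0 0 0; 0 0 0 0 0 0"
}}

```text
time: 23.15
tool_pos: [0.4538, -0.1798, 0.0663]
ee_rot: [-3.141, 0.0, 0.856]
wrist_force: [-0.1, -0.5, 0.1]
width: 0.0326
```

```bash
python3 -c "
from h import *
plan(.4530,-.1788,.0498,.857)"
```

```text
t 23.15 turn [-0.001   0.0003 -0.0006] shift cm [ 0.02 -0.12  1.65] w 0.0326 F [-0.1 -0.5  0.1]
```

Request:
{"name": "step_arm", "arguments": {
  "increments": "0.02 -0.12 0.8 0 0 0; 0 0 0.5 0 0 0; 0 0 0.34 0 0 0; 0 0 0 0 0 0; 0 0 0 0 0 0"
}}

```text
time: 23.65
tool_pos: [0.4532, -0.1787, 0.0503]
ee_rot: [3.142, 0.0, 0.857]
wrist_force: [0.2, -0.1, -1.4]
width: 0.0322
```

Request:
{"name": "step_arm", "arguments": {
  "increments": "0 0 0 0 0 0; 0 0 0 0 0 0; 0 0 0 0 0 0; 0 0 0 0 0 0; 0 0 0 0 0 0",
  "claw": -1
}}

```text
time: 24.15
tool_pos: [0.4532, -0.1787, 0.0504]
ee_rot: [3.141, 0.0, 0.857]
wrist_force: [-0.3, 0.5, -0.3]
width: 0.0692
```

Request:
{"name": "step_arm", "arguments": {
  "increments": "0 0 -2 0 0 0; 0 0 -3 0 0 0; 0 0 -3 0 0 0; 0 0 -3 0 0 0; 0 0 -1.5 0 0 0"
}}

```text
time: 24.65
tool_pos: [0.4543, -0.1793, 0.1785]
ee_rot: [3.137, -0.001, 0.857]
wrist_force: [0.5, 1.1, -0.2]
width: 0.094
```

Request:
{"name": "step_arm", "arguments": {
  "increments": "-4 0 0 0 0 0; -4 0 0 0 0 0; 0 0 0 0 0 0; 0 0 0 0 0 0"
}}

```text
time: 25.05
tool_pos: [0.4003, -0.2393, 0.1747]
ee_rot: [-3.141, -0.0, 0.855]
wrist_force: [-0.1, -0.5, -0.5]
width: 0.0939
```

```bash
python3 -c "
from h import *
o=get_obs(); im=snapshot('wrist'); C=cam('wrist',o); px=proj(C,[[.4535,-.1788,.085]])[0]; print(px)
x,y=px.astype(int); cv2.imwrite('pics/w9.png',cv2.resize(im[max(y-70,0):y+70,x-80:x+80,::-1],None,fx=4,fy=4))
plan(.357,.312,.19,.857)"
```

```text
[322.13359419  96.07268751]
t 25.10 turn [-0.0009 -0.0006 -0.0007] shift cm [ 38.77 -39.37  -1.53] w 0.0941 F [-0.1 -0.3 -0.4]
```

View pics/w9.png

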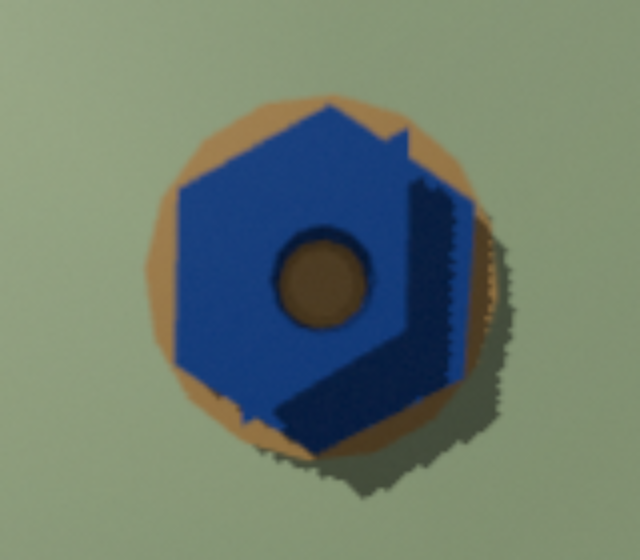

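Request:
{"name": "step_arm", "arguments": {
  "increments": "3.23 -3.28 -0.3 0 0 0; 3.23 -3.28 -0.3 0 0 0; 3.23 -3.28 -0.3 0 0 0; 3.23 -3.28 -0.3 0 0 0; 3.23 -3.28 -0.3 0 0 0"
}}

```text
time: 25.6
tool_pos: [0.3822, -0.0069, 0.1902]
ee_rot: [-3.141, -0.001, 0.858]
wrist_force: [0.6, -0.4, -0.1]
width: 0.0937
```

Request:
{"name": "step_arm", "arguments": {
  "increments": "3.23 -3.28 0 0 0 0; 3.23 -3.28 0 0 0 0; 3.23 -3.28 0 0 0 0; 3.23 -3.28 0 0 0 0; 3.23 -3.28 0 0 0 0"
}}

```text
time: 26.1
tool_pos: [0.3632, 0.2229, 0.1902]
ee_rot: [-3.142, -0.0, 0.859]
wrist_force: [0.6, -0.6, 0.1]
width: 0.0938
```

Request:
{"name": "step_arm", "arguments": {
  "increments": "3.23 -3.28 0 0 0 0; 3.23 -3.28 0 0 0 0; 0 0 0 0 0 0; 0 0 0 0 0 0; 0 0 0 0 0 0"
}}

```text
time: 26.6
tool_pos: [0.3569, 0.3112, 0.19]
ee_rot: [3.141, 0.001, 0.857]
wrist_force: [0.9, -0.2, -0.3]
width: 0.0939
```

```bash
python3 -c "
from h import *
o=get_obs(); print(o['tool_pos']); im=snapshot('wrist'); cv2.imwrite('pics/w10.png',im[:,:,::-1]); C=cam('wrist',o)
print(proj(C,[[.357,.312,.135],[.357,.312,.053],o['tool_pos']]))"
```

```text
[0.35685647 0.31121887 0.18999983]
[[320.88010665 205.79749669]
 [321.05609155 181.68008537]
 [321.35682037 232.87995543]]
```

View pics/w10.png

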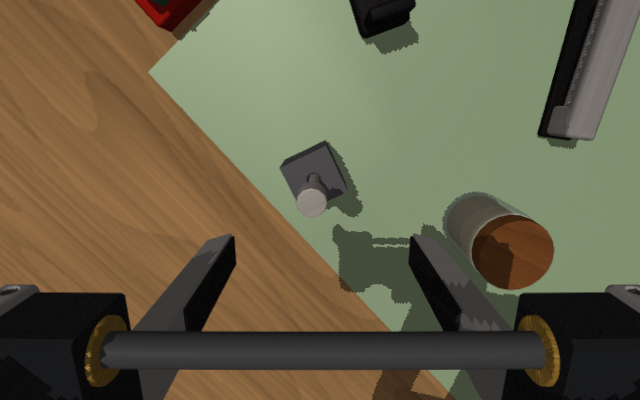

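```bash
python3 -c "
from h import *
o=get_obs(); C=cam('wrist',o); im=cv2.imread('pics/w10.png'); g=cv2.cvtColor(im,cv2.COLOR_BGR2GRAY)
m=(g[185:225,290:335]>140).astype(np.uint8); n,L,st,c=cv2.connectedComponentsWithStats(m); k=st[1:,4].argmax()+1; print(st[k],c[k]+[290,185])
a=unproj(C,[(312,202)],.135)[0]; print(a)
plan(a[0],a[1],.0855,.857)"
```

```text
[  0   6  14  28 141] [293.42553191 206.92907801]
[0.35417982 0.31819447 0.135     ]
t 26.65 turn [ 0.0003  0.0004 -0.001 ] shift cm [ 0.36 -0.71 10.47] w 0.0941 F [-0.2  0.1  0.5]
```

Request:
{"name": "step_arm", "arguments": {
  "increments": "0.36 -0.7 0 0 0 0; 0 0 3 0 0 0; 0 0 3 0 0 0; 0 0 2 0 0 0; 0 0 1.5 0 0 0"
}}

```text
time: 27.15
tool_pos: [0.3537, 0.3178, 0.0937]
ee_rot: [-3.141, 0.002, 0.855]
wrist_force: [0.2, 0.5, 0.4]
width: 0.0943
```

Request:
{"name": "step_arm", "arguments": {
  "increments": "0 0 1 0 0 0; 0 0 0 0 0 0; 0 0 0 0 0 0"
}}

```text
time: 27.45
tool_pos: [0.3547, 0.3189, 0.0859]
ee_rot: [3.141, -0.001, 0.856]
wrist_force: [-0.3, 0.1, -0.6]
width: 0.0937
```

Request:
{"name": "step_arm", "arguments": {
  "increments": "0 0 0 0 0 0; 0 0 0 0 0 0; 0 0 0 0 0 0; 0 0 0 0 0 0; 0 0 0 0 0 0",
  "claw": 1
}}

```text
time: 27.95
tool_pos: [0.3543, 0.3189, 0.0854]
ee_rot: [3.141, -0.0, 0.857]
wrist_force: [0.3, -0.9, -0.3]
width: 0.0574
```

Request:
{"name": "step_arm", "arguments": {
  "increments": "0 0 0 0 0 0; 0 0 0 0 0 0; 0 0 0 0 0 0; 0 0 0 0 0 0; 0 0 0 0 0 0"
}}

```text
time: 28.45
tool_pos: [0.3542, 0.3189, 0.0852]
ee_rot: [-3.142, 0.0, 0.857]
wrist_force: [0.2, 0.1, 0.2]
width: 0.0235
```

Request:
{"name": "step_arm", "arguments": {
  "increments": "0 0 -1 0 0 0; 0 0 -2 0 0 0; 0 0 -3 0 0 0; 0 0 -3 0 0 0; 0 0 -3 0 0 0"
}}

```text
time: 28.95
tool_pos: [0.3542, 0.3188, 0.2071]
ee_rot: [3.141, -0.001, 0.857]
wrist_force: [0.8, 0.0, -1.8]
width: 0.0231
```

Request:
{"name": "step_arm", "arguments": {
  "increments": "0 0 0 0 0 0; 0 0 0 0 0 0; 0 0 0 0 0 0"
}}

```text
time: 29.25
tool_pos: [0.3535, 0.3184, 0.2037]
ee_rot: [-3.141, 0.003, 0.857]
wrist_force: [-0.2, -0.4, -1.3]
width: 0.0236
```

```bash
python3 -c "
from h import *
plan(.4532,-.1788,.2,.857)
o=get_obs(); im=snapshot('wrist'); cv2.imwrite('pics/w11.png',im[150:,200:440,::-1]); C=cam('wrist',o); p=o['tool_pos']; print(p)
print(proj(C,[p+[0,0,.0495],p+[0,0,-.074]]))
s=snapshot('scene');q=proj(cam('scene'),[p+[0,0,.0375],p+[0,0,-.074]]); print(q); x,y=q.mean(0).astype(int); x0=max(x-60,0);y0=max(y-60,0);print(x0,y0)
a=cv2.resize(im[150:,200:440,::-1],(480,500)); b=cv2.resize(s[y0:y0+120,x0:x0+75,::-1],(312,500)); cv2.imwrite('pics/w11.png',np.hstack([a,b]))
"
```

```text
t 29.25 turn [-0.0006  0.0028 -0.0002] shift cm [-31.06  40.08   0.37] w 0.0236 F [-0.2 -0.4 -1.3]
[0.35353754 0.31837198 0.20369702]
[[321.18488956 270.64366519]
 [321.50880051 199.68356253]]
[[434.87926662  56.18765915]
 [425.90563936  96.70024365]]
370 16
```

View pics/w11.png

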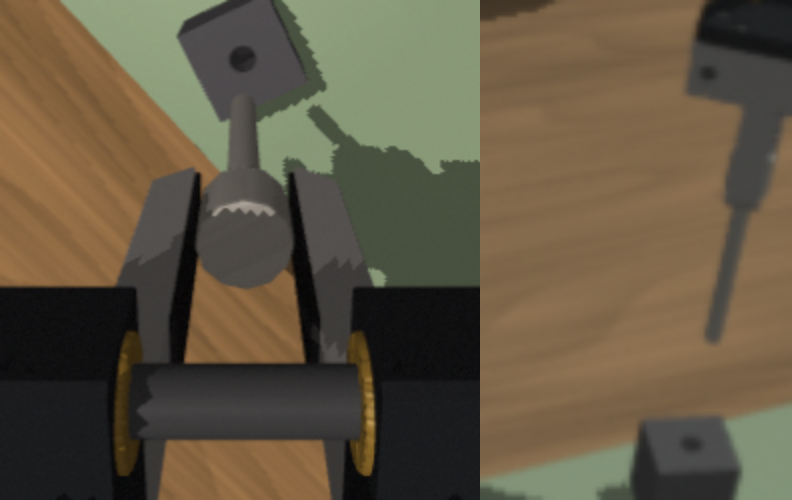

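Request:
{"name": "step_arm", "arguments": {
  "increments": "-2.82 3.64 0 0 0 0; -2.82 3.64 0 0 0 0; -2.82 3.64 0 0 0 0; -2.82 3.64 0 0 0 0; -2.82 3.64 0 0 0 0"
}}

```text
time: 29.85
tool_pos: [0.3988, 0.0914, 0.204]
ee_rot: [-3.14, 0.001, 0.857]
wrist_force: [0.6, -0.3, -0.8]
width: 0.0235
```

Request:
{"name": "step_arm", "arguments": {
  "increments": "-2.82 3.64 0 0 0 0; -2.82 3.64 0 0 0 0; -2.82 3.64 0 0 0 0; -2.82 3.64 0 0 0 0; -2.82 3.64 0 0 0 0"
}}

```text
time: 30.35
tool_pos: [0.444, -0.1343, 0.204]
ee_rot: [-3.14, 0.0, 0.856]
wrist_force: [0.5, 0.3, -0.3]
width: 0.0234
```

Request:
{"name": "step_arm", "arguments": {
  "increments": "-2.82 3.64 0 0 0 0; 0 0 0 0 0 0; 0 0 0 0 0 0; 0 0 0 0 0 0"
}}

```text
time: 30.75
tool_pos: [0.4533, -0.1766, 0.2046]
ee_rot: [-3.14, -0.0, 0.858]
wrist_force: [-0.3, 0.1, -1.2]
width: 0.0227
```

```bash
python3 -c "
from h import *
plan(.4533,-.1788,.165,.857)
o=get_obs(); im=snapshot('wrist'); C=cam('wrist',o); p=o['tool_pos']
print(proj(C,[p+[0,0,-.074],[.4533,-.1788,.085]]))
cv2.imwrite('pics/w12.png',cv2.resize(im[110:310,220:420,::-1],(600,600)))
"
```

```text
t 30.75 turn [-0.0017 -0.0002  0.0007] shift cm [-0.16  0.15  3.96] w 0.0227 F [-0.3  0.1 -1.2]
[[321.61445428 199.93986542]
 [323.28221888 188.4002774 ]]
```

View pics/w12.png

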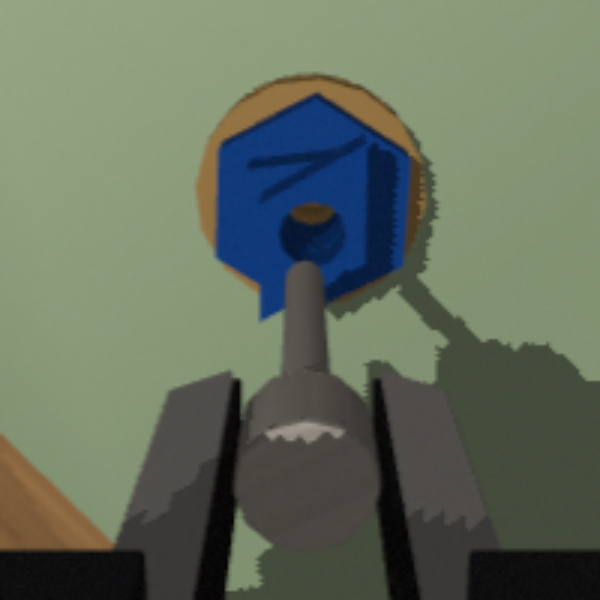

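Request:
{"name": "step_arm", "arguments": {
  "increments": "-0.15 0.17 1.5 0 0 0; 0 0 1.5 0 0 0; 0 0 0.7 0 0 0; 0 0 0 0 0 0; 0 0 0 0 0 0"
}}

```text
time: 31.3
tool_pos: [0.4538, -0.1797, 0.1679]
ee_rot: [-3.141, 0.0, 0.857]
wrist_force: [0.5, -0.7, 0.0]
width: 0.0233
```

```bash
python3 -c "
from h import *
plan(.4533,-.1788,.0830,.857)
o=get_obs(); im=snapshot('wrist'); C=cam('wrist',o); p=o['tool_pos']
print(p,proj(C,[p+[0,0,-.074],[.4533,-.1788,.085]]))
cv2.imwrite('pics/w13.png',cv2.resize(im[140:260,260:380,::-1],(600,600),interpolation=cv2.INTER_CUBIC))
"
```

```text
t 31.30 turn [-0.0005  0.0002  0.0001] shift cm [ 0.04 -0.1   8.49] w 0.0233 F [ 0.5 -0.7  0. ]
[ 0.45383467 -0.17974821  0.1679258 ] [[321.50855494 199.91081693]
 [320.28357591 196.57606447]]
```

View pics/w13.png

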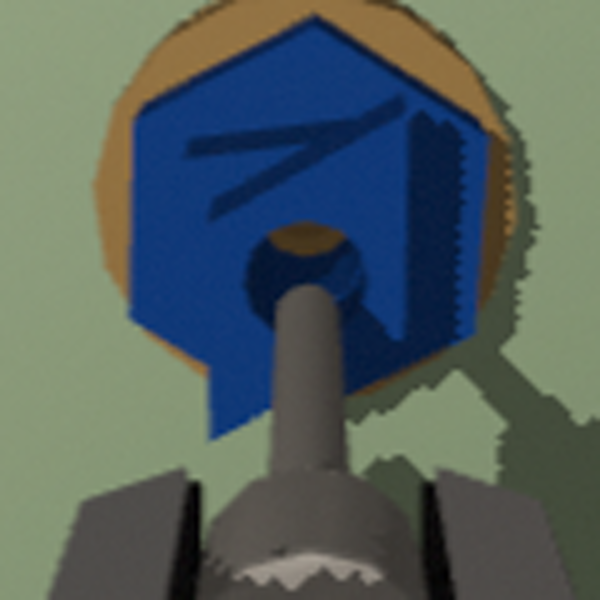

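Request:
{"name": "step_arm", "arguments": {
  "increments": "0.04 -0.04 1 0 0 0; 0 0 1 0 0 0; 0 0 1 0 0 0; 0 0 1 0 0 0; 0 0 0 0 0 0"
}}

```text
time: 31.85
tool_pos: [0.4526, -0.1788, 0.1258]
ee_rot: [-3.137, 0.001, 0.857]
wrist_force: [-0.0, -0.3, -0.9]
width: 0.0232
```

Request:
{"name": "step_arm", "arguments": {
  "increments": "0 0 1 0 0 0; 0 0 1 0 0 0; 0 0 0.8 0 0 0; 0 0 0.5 0 0 0; 0 0 0 0 0 0"
}}

```text
time: 32.35
tool_pos: [0.4533, -0.1791, 0.0941]
ee_rot: [-3.14, 0.001, 0.857]
wrist_force: [-0.7, -0.2, -0.5]
width: 0.0235
```

Request:
{"name": "step_arm", "arguments": {
  "increments": "0 0 0.4 0 0 0; 0 0 0.3 0 0 0; 0 0 0.2 0 0 0; 0 0 0 0 0 0; 0 0 0 0 0 0"
}}

```text
time: 32.85
tool_pos: [0.454, -0.1795, 0.0864]
ee_rot: [3.141, -0.0, 0.857]
wrist_force: [-0.3, 0.2, 0.4]
width: 0.0236
```

Request:
{"name": "step_arm", "arguments": {
  "increments": "0 0 0.15 0 0 0; 0 0 0.15 0 0 0; 0 0 0.1 0 0 0; 0 0 0 0 0 0; 0 0 0 0 0 0"
}}

```text
time: 33.35
tool_pos: [0.4539, -0.1795, 0.0823]
ee_rot: [3.142, 0.0, 0.857]
wrist_force: [1.4, -0.5, 1.2]
width: 0.0232
```

Request:
{"name": "step_arm", "arguments": {
  "increments": "0 0 0 0 0 0; 0 0 0 0 0 0; 0 0 0 0 0 0; 0 0 0 0 0 0; 0 0 0 0 0 0",
  "claw": -1
}}

```text
time: 33.85
tool_pos: [0.454, -0.1795, 0.0823]
ee_rot: [3.141, 0.0, 0.857]
wrist_force: [0.8, 0.1, -0.5]
width: 0.0598
```

Request:
{"name": "step_arm", "arguments": {
  "increments": "0 0 0 0 0 0; 0 0 0 0 0 0; 0 0 0 0 0 0; 0 0 0 0 0 0; 0 0 0 0 0 0"
}}

```text
time: 34.35
tool_pos: [0.4539, -0.1795, 0.0823]
ee_rot: [3.142, 0.0, 0.857]
wrist_force: [0.4, 0.0, 0.4]
width: 0.0937
```

Request:
{"name": "step_arm", "arguments": {
  "increments": "0 0 -1 0 0 0; 0 0 -3 0 0 0; 0 0 -3 0 0 0; 0 0 -3 0 0 0; 0 0 -3 0 0 0"
}}

```text
time: 34.85
tool_pos: [0.4539, -0.1794, 0.2144]
ee_rot: [3.14, -0.0, 0.857]
wrist_force: [0.8, -0.4, -1.5]
width: 0.0938
```

Request:
{"name": "step_arm", "arguments": {
  "increments": "-4 0 0 0 0 0; -4 0 0 0 0 0; -4 0 0 0 0 0; 0 0 0 0 0 0; 0 0 0 0 0 0"
}}

```text
time: 35.35
tool_pos: [0.3752, -0.2706, 0.213]
ee_rot: [3.14, -0.001, 0.855]
wrist_force: [-0.2, 0.4, 0.9]
width: 0.0938
```

```bash
python3 -c "
from h import *
o=get_obs(); print(o['time'],o['tool_pos']); im=snapshot('wrist'); s=snapshot('scene'); 
C=cam('wrist',o); 
for nm,c in (('w',C),('s',cam('scene'))): print(nm,proj(c,[[.4533,-.1788,z] for z in (.108,.132,.085)]).round(1))
x,y=proj(C,[[.4533,-.1788,.1]])[0].astype(int); a=cv2.resize(im[max(y-60,0):max(y-60,0)+120,x-80:x+80,::-1],(640,480))[:, 120:520]
x,y=proj(cam('scene'),[[.4533,-.1788,.08]])[0].astype(int); print(x-40,y-48); b=cv2.resize(s[y-48:y+48,x-40:x+40,::-1],(400,480)); cv2.imwrite('pics/w14.png',np.hstack([a,b]))
"
```

```text
35.35 [ 0.37516087 -0.27061672  0.21304742]
w [[319.7  44.4]
 [319.5  39.6]
 [319.8  48.4]]
s [[234.9 183.8]
 [233.7 175.7]
 [236.  191.3]]
196 144
```

```bash
python3 -c "
from h import *
s=snapshot('scene'); H=cv2.cvtColor(s,cv2.COLOR_RGB2HSV)
m=((H[...,1]<45)).astype(np.uint8); m[:160]=0;m[225:]=0;m[:,:205]=0;m[:,265:]=0
n,L,st,c=cv2.connectedComponentsWithStats(m); print(st[1:],c[1:])
for nm in ('scene',):
  C=cam(nm); a=np.linspace(0,6.28,40)
  for dz in (0,.004,.01,.02):
    q=np.vstack([proj(C,np.c_[.4535+.012*np.cos(a),-.1788+.012*np.sin(a),np.full(40,z)]) for z in (.108+dz,.132+dz)]); print('knob bbox expected, raised',dz,q.min(0).round(1),q.max(0).round(1))
t=snapshot('top'); t0=cv2.imread('pics/top0.png')[:,:,::-1]; g=lambda i:cv2.cvtColor(np.ascontiguousarray(i),cv2.COLOR_RGB2GRAY).astype(np.float32)
for k,(x,y) in dict(tin=(294,150),jar=(233,229),trap=(370,176),stapler=(215,167)).items(): 
  w=np.s_[y-16:y+16,x-16:x+16]; r=cv2.matchTemplate(g(t)[y-24:y+24,x-24:x+24],g(t0)[w],cv2.TM_CCOEFF_NORMED); print(k,cv2.minMaxLoc(r)[1::2])
C=cam('top');print('hex',fit(C,'hexagon',blue(t),(363,233),.025,.02)); print(get_obs()['wrist_force'])
"
```

```text
[[222 172  33  38 276]
 [223 215   1   3   3]
 [253 214   2   3   3]
 [217 216   2   2   3]
 [251 217   1   1   1]
 [225 219  13   5  13]
 [244 219   4   3   4]
 [249 218   1   1   1]
 [216 221   2   2   3]
 [212 223   1   1   1]
 [240 223   1   1   1]
 [242 222   1   1   1]] [[234.39492754 184.57246377]
 [223.         216.        ]
 [253.66666667 215.        ]
 [217.33333333 216.66666667]
 [251.         217.        ]
 [231.         221.23076923]
 [245.5        220.        ]
 [249.         218.        ]
 [216.66666667 221.66666667]
 [212.         223.        ]
 [240.         223.        ]
 [242.         222.        ]]
knob bbox expected, raised 0 [227.8 171.5] [240.8 188.1]
knob bbox expected, raised 0.004 [227.6 170.1] [240.6 186.8]
knob bbox expected, raised 0.01 [227.2 168. ] [240.3 184.8]
knob bbox expected, raised 0.02 [226.7 164.5] [239.9 181.4]
tin (0.990488588809967, (8, 8))
jar (0.9954355955123901, (8, 8))
trap (0.9958052039146423, (8, 8))
stapler (0.9963811039924622, (8, 8))
hex (array([ 0.45449441, -0.17643118,  2.89334924]), np.float64(0.8630162686607167))
[ 0.41907466  0.02643685 -0.05630434]
```

Every check fits: the top edge of the knob is at row 172 (171.5 expected when fully home), and none of the bystanders has shifted. I'm handing in.

```bash
python3 -c "
from bench import *
print(close_job())"
```

```text
the job is handed in; nothing more can be done
None
```

I stacked the hexagon, square and rhombus on the base, slid the rod down through all three until it was home, and let go. I handed the job in at about 35 s of the 104 s; `close_job()` gave no verdict.

**Missed first grasp:** The first try at the hexagon closed on nothing, because the fingertips are about 18 mm higher than the reported TCP. Nothing moved, and I corrected for it in every grasp and placing after that.

**Last checks:**
- **Stack:** Close looks after each placing showed the hexagon centred to within about 1 mm and the holes lined up.
- **Rod:** In the scene camera, the top edge of the knob is at row 172. Fully home would be 171.5, and 4 mm too high would be 170.
- **Bystanders:** The tin, jar, trapezoid and stapler showed no shift in the top camera, within about one pixel (about 3 mm).
- **Arm:** It was open, lifted and backed away from the stack, with the wrist force near zero.

**Weaker checks:** The last picture I tried to view was over the 16-picture limit, so the rod's seating rests on pixel measurements, not on a look. A last top-camera fit of the hexagon put it about 2.6 mm off centre. The match was poor (0.86 overlap) because the other blocks cover part of it, so I relied on the close looks instead.

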